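# Gauge the furniture feet and sort them

### The arm

A 6-joint arm with a two-finger parallel gripper is mounted at the origin on the work surface. World frame = base frame: x ahead of the robot, y to its left, z up, the work surface at z = 0. Lengths are in mm, angles in rad, forces in N, time in s.
With the tool pointing down it reaches from about 400 to 925 mm from the base axis. Payload 12.5 kg.
Tool frame: the origin (TCP) lies midway between the tips of the shut fingers; the grasp point (between the pads) lies 19 mm behind it; z points along the fingers, y is the line along which they close (so a half turn about z gives the same grasp; the last joint's range is limited). The gripper opens to 95 mm and grips with 3 to 60 N. Pads are 20 mm wide; open, the fingers measure 119 mm over their backs; the gripper's body (75 mm by 180 mm) begins 59 mm behind the grasp point.
Start: joints at [-1.225, 0.491, 1.559, -0, 1.092, -0.106], TCP at [272.89, -562.297, 214.661] pointing down, gripper open.
Joint ranges: [-3.1, 3.1], [-0.84, 2.19], [0.05, 2.79], [-1.13, 4.28], [0.06, 2.93], [-2.69, 2.69]. Speed limits (rad/s): [2.22, 2.22, 2.79, 3.14, 3.14, 3.14].

### API

Orientations are given as [roll, pitch, yaw] about the fixed x, y, z axes, in that order (R = Rz(yaw) Ry(pitch) Rx(roll)).
In Python, from cell import state, read_camera, camera_info, env gives the robot as it stands.
- The arm moves only by the tool move_arm, never from a script. Its argument "commands" is a list of rows, each a list of 3 entries, a list of its own where there are three numbers: the shift along the world's x, y, z in cm, then the turn, a rotation vector about the world's x, y, z in degrees, then the opening, from 0 (shut) to 1 (fully open). A call has 1 to 10 rows; each row shifts and turns the commanded pose from where the row before left it; what a row does not reach is not made up. A row lasts 1/10 s, in which the tool goes at most 50 mm and 8.59 degrees, less where a joint would pass 70% of its speed; a pose out of reach is approached as far as the arm can. A call with a gripper value outside its range is refused whole. The fingers move at their own pace and stop on an object; the grip force is fixed at half the most. Time passes only in rows, so rows that do not move let the fingers close. It gives the time, the measured TCP pose, the force, the opening and the grip force at its end, in the units of the state.
- state(): the state, without advancing time (a new reading comes with each control period).
- read_camera(name): name is "scene" or "top"; returns the picture (384x512x3 uint8, blue, green, red); there is no depth.
- camera_info(name): a dict with "K" (3x3 intrinsics, pixels), "cam_to_world" (4x4, takes a point from camera to world coordinates). Camera axes: x right, y down, z forward; pixel columns grow to the right and rows downward; lengths in mm; the calibration is good to about 2 mm. A picture is of the moment at which its call begins. camera_info takes no time and is no camera call.
- env.job_done(): hands the job in; it is judged then, once.
The state is a dict: "t": time; "joints": joint angles; "qvel": joint speeds; "tau": joint torques, N m; "eef_pos": TCP position; "tcp_rot": TCP orientation; "ft_force": force on the tool from outside, world axes, zero at the start; "moment": the same for the moment, N m; "opening": opening from 0.0 (shut) to 1.0 (fully open); "grip_force": force on a finger pad.
Only numpy, scipy, OpenCV 4.12 (cv2) and the standard library are available. Lean on these libraries where they do the work, as an engineer would, in place of code of your own. Each camera call takes 0.05 s, during which the arm holds its last target. There are 200 camera calls.

### The job

Take the plug gauge by its grip and gently try it in the bore of the foot in the blue nest first and then of the one in the yellow nest, pushing each time, never hard, until it goes no further. Put the gauge back in its stand, fully home; then set each of these two feet down gently, upright, inside a tray: in the green tray if the gauge went in up to its shoulder, in the red tray if it stopped short. Leave the foot on the cork mat and everything else alone.

Things in the scene. Friction and masses are not known exactly. Their poses are not given: they have to be found in the camera images.
- foot_a: turned furniture foot, upright dark-wood cylinder with a brass upper third, 50 mm across, 45 mm tall, 150 g, loose; a central bore opens in its top. All three look alike; which are good is not known beforehand. Two start in the nests, one on the cork mat. Origin at the centre of its underside, z up. A push of 3 to 8 N is plenty; a blow or push over 40 N with the gauge splits it
- foot_b: turned furniture foot, upright dark-wood cylinder with a brass upper third, 50 mm across, 45 mm tall, 150 g, loose; a central bore opens in its top. All three look alike; which are good is not known beforehand. Two start in the nests, one on the cork mat. Origin at the centre of its underside, z up. A push of 3 to 8 N is plenty; a blow or push over 40 N with the gauge splits it
- foot_c: turned furniture foot, upright dark-wood cylinder with a brass upper third, 50 mm across, 45 mm tall, 150 g, loose; a central bore opens in its top. All three look alike; which are good is not known beforehand. Two start in the nests, one on the cork mat. Origin at the centre of its underside, z up. A push of 3 to 8 N is plenty; a blow or push over 40 N with the gauge splits it
- foot_a_mouth (a point): centre of the bore's mouth on top of foot_a, 45 mm above its underside, z up. The bore is 17.2 mm wide here. Good foot: full width to its bottom, the gauge enters 30 mm until its shoulder meets the brass. Bad foot: narrows to 9 mm and stops the gauge's nose 14 mm below the mouth (hard, unyielding stop)
- foot_b_mouth (a point): centre of the bore's mouth on top of foot_b, 45 mm above its underside, z up. The bore is 17.2 mm wide here. Good foot: full width to its bottom, the gauge enters 30 mm until its shoulder meets the brass. Bad foot: narrows to 9 mm and stops the gauge's nose 14 mm below the mouth (hard, unyielding stop)
- foot_c_mouth (a point): centre of the bore's mouth on top of foot_c, 45 mm above its underside, z up. The bore is 17.2 mm wide here. Good foot: full width to its bottom, the gauge enters 30 mm until its shoulder meets the brass. Bad foot: narrows to 9 mm and stops the gauge's nose 14 mm below the mouth (hard, unyielding stop)
- nest_blue: blue round holding cup fixed to the table, 76 mm across, 12 mm tall, with a 53 mm pocket whose floor is 6 mm above the table, in which one foot stands (its mouth then 51 mm above the table); origin at the centre of its underside, on the table
- nest_yellow: yellow round holding cup fixed to the table, 76 mm across, 12 mm tall, with a 53 mm pocket whose floor is 6 mm above the table, in which one foot stands (its mouth then 51 mm above the table); origin at the centre of its underside, on the table
- cork_mat: round cork mat fixed to the table, 84 mm across, 6 mm thick, with the foot that is to be left alone standing on it; origin at the centre of its underside
- gauge: steel plug gauge, loose, 200 g, upright in its stand at the start: pin 16 mm in diameter, 30 mm long (last 4 mm taper to 11 mm at the nose), above it a dark shoulder 26 mm across, 5 mm thick, above that a orange grip, 20 mm square, 60 mm long (35 to 95 mm above the nose), faces along the gauge's x and y. Origin at the centre of the nose's end, z up towards the grip
- gauge_shoulder (a point): underside of the gauge's shoulder on its axis, 30 mm above the nose
- stand: light wooden block fixed to the table, 70 x 70 mm, 36 mm tall, with an 18 mm hole, 33 mm deep, in the middle of its top, for the gauge: fully home, the shoulder rests on the block; origin at the centre of its underside
- stand_mouth (a point): centre of the mouth of the stand's hole, on top of the block
- tray_green: green shallow tray fixed to the table, 130 mm (its x) by 180 mm (its y), floor 4 mm thick, 4 mm wide lips 10 mm tall; origin at the centre of its underside. Two feet fit side by side along y, 38 mm either side of the centre
- tray_red: red shallow tray fixed to the table, 130 mm (its x) by 180 mm (its y), floor 4 mm thick, 4 mm wide lips 10 mm tall; origin at the centre of its underside. Two feet fit side by side along y, 38 mm either side of the centre
- brush_wide: flat wooden brush, 200 mm, lying, loose bystander; origin at its underside
- spatula: palette spatula, 190 mm, lying, loose bystander; origin at its underside
- bottle: white plastic bottle, 56 mm across, 140 mm tall, loose bystander; origin at its underside
- dish: white bowl, 84 mm across, 22 mm tall, loose bystander; origin at its underside
- jar: amber jar, 52 mm across, 60 mm tall, loose bystander; origin at its underside
There are look-alikes about, which are no part of the job. Of the things shaped like the tray_green, the green one is meant.

How it is judged:
By the outcome, as a careful person would: the job done as asked, in the order asked, and still so for the second after the job is handed in, with the robot touching nothing.
It also fails if it takes over 72 s, if anything falls off the work surface, if the arm or the gripper's body presses on something with over 40 N, if the wrist force passes 120 N, or if a joint passes its speed limit or range.

## Working session

There is one attempt and no reset: what is moved stays moved. The work goes in short steps, Python scripts to look and compute and a tool call to move; the robot and the scene stay as the last step left them, time stands still between calls to the robot, and variables do not carry over. Pictures are saved under pics/ and viewed, at most 10 in all, crops included, and the job is handed in when it is done.

Besides the shell and the picture viewer there is one more tool, called after "Emit:" in YAML: its name, and indented under it one key for each argument. move_arm: Moves the arm, as the interface text tells. Its arguments: {"type":"object","properties":{"commands":{"type":"array"}},"required":["commands"]}

```bash
mkdir -p pics; python3 - <<'E'
from cell import *
import cv2,numpy as np
for n in("scene","top"):
    im=read_camera(n); cv2.imwrite(f"pics/{n}0.png",im); i=camera_info(n); print(n,np.round(i["K"],1).tolist(),np.round(i["cam_to_world"],3).tolist())
print(state())
E
```

```text
scene [[367.9, 0.0, 257.5], [0.0, 367.9, 198.2], [0.0, 0.0, 1.0]] [[0.435, 0.777, -0.456, 912.069], [0.901, -0.38, 0.212, -175.449], [-0.009, -0.503, -0.864, 802.756], [0.0, 0.0, 0.0, 1.0]]
top [[355.1, 0.0, 248.9], [0.0, 355.1, 183.0], [0.0, 0.0, 1.0]] [[0.008, -0.992, 0.128, 424.914], [-1.0, -0.005, 0.024, -0.354], [-0.023, -0.128, -0.992, 855.037], [0.0, 0.0, 0.0, 1.0]]
{'t': 0.1, 'joints': array([-1.22459866e+00,  4.91477441e-01,  1.55938034e+00, -4.19271821e-05,
        1.09168539e+00, -1.05585926e-01]), 'qvel': array([ 0.00093572, -0.00162166, -0.00250903, -0.00068927,  0.00035158,
        0.00071527]), 'tau': array([ 2.24309355e-03, -6.13622618e+01, -2.58607078e+01,  6.93318550e-02,
        4.70008969e-02, -8.04117690e-05]), 'eef_pos': array([ 272.80495087, -562.08737564,  214.1365604 ]), 'tcp_rot': array([-3.14064350e+00, -6.31950191e-05,  4.51802913e-01]), 'ft_force': array([ 0.07563396, -0.27436673, -0.45638245]), 'moment': array([-0.0007601 ,  0.04727502, -0.07135651]), 'grip_force': 0.0, 'opening': 0.9962041028748639}
```

View pics/top0.png

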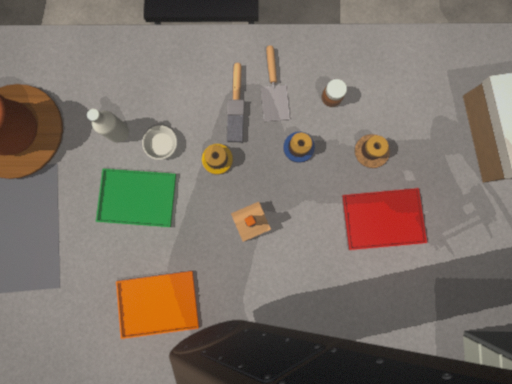

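View pics/scene0.png

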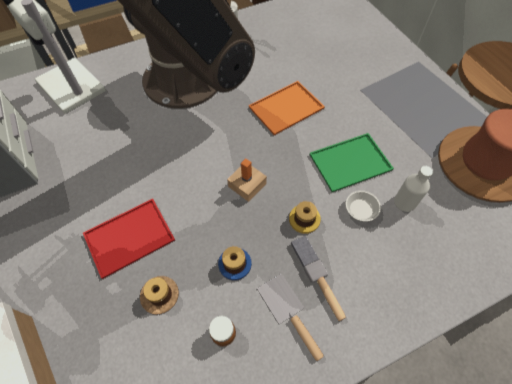

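The top view shows the blue nest at (299,147), yellow nest at (217,159), cork mat at (373,150), stand at (251,222), green tray at (137,197) and red tray at (385,218). The orange tray is a decoy. The scene view agrees.

```bash
cat > h.py <<'E'
from cell import *
import cv2,numpy as np
def ray(n,uv,z):
    i=camera_info(n);K=np.array(i["K"]);T=np.array(i["cam_to_world"])
    uv=np.atleast_2d(uv); d=(T[:3,:3]@np.linalg.inv(K)@np.c_[uv,np.ones(len(uv))].T).T
    o=T[:3,3]; return (o+d*((z-o[2])/d[:,2])[:,None])[:,:2]
def pix(n,P):
    i=camera_info(n);K=np.array(i["K"]);T=np.linalg.inv(np.array(i["cam_to_world"]))
    p=K@(T[:3,:3]@np.asarray(P,float)+T[:3,3]); return p[:2]/p[2]
def blobs(im,lo,hi,amin=25):
    hsv=cv2.cvtColor(im,cv2.COLOR_BGR2HSV); m=cv2.inRange(hsv,lo,hi)
    cs,_=cv2.findContours(m,cv2.RETR_EXTERNAL,cv2.CHAIN_APPROX_NONE)
    return [c for c in cs if cv2.contourArea(c)>amin]
E
python3 - <<'E'
from h import *
C={"blue":((100,120,40),(125,255,255),12),"yellow":((22,170,90),(32,255,255),12),"green":((50,120,40),(75,255,255),7),"red":((0,200,100),(4,255,255),7),"orange":((5,200,130),(16,255,255),101),"brass":((17,100,60),(26,220,255),51)}
for n in("top","scene"):
    im=cv2.imread(f"pics/{n}0.png")
    for k,(lo,hi,z) in C.items():
        for c in blobs(im,lo,hi):
            p=c.reshape(-1,2).astype(float); w=ray(n,p,z).astype(np.float32); (cx,cy),r=cv2.minEnclosingCircle(w); R=cv2.minAreaRect(w)
            print(n,k,p.mean(0).round(),cv2.contourArea(c),"circ",round(cx),round(cy),round(r),"rect",np.round(R[0],1),np.round(R[1]),round(R[2]))
    g=[]
    for s in [(301,143),(217,156),(251,222)] if n=="top" else [(234,258),(306,212),(247,178)]:
        g.append(cv2.resize(im[s[1]-22:s[1]+22,s[0]-22:s[0]+22],None,fx=6,fy=6,interpolation=cv2.INTER_NEAREST))
    cv2.imwrite(f"pics/crop_{n}.png",np.hstack(g))
a,b=[cv2.imread(f"pics/crop_{n}.png") for n in("top","scene")]
cv2.imwrite("pics/crops.png",np.vstack([a,b]))
E
```

```text
top blue [293. 151.] 94.0 circ 622 -100 35 rect [613.7 -88.2] [71. 41.] 37
top yellow [212. 166.] 100.0 circ 587 102 35 rect [577.2 108.3] [70. 33.] 60
top green [136. 197.] 3771.5 circ 498 293 108 rect [498.5 293. ] [180. 128.] 86
top red [384. 218.] 2297.0 circ 444 -302 90 rect [ 451.9 -301.1] [117. 160.] 6
top orange [156. 305.] 4038.0 circ 269 206 95 rect [269.3 205.6] [113. 159.] 8
top orange [250. 220.] 37.0 circ 442 16 8 rect [442.2  15.8] [14. 14.] 27
top brass [217. 159.] 726.5 circ 585 94 37 rect [584.9  93.6] [72. 72.] 46
top brass [377. 146.] 366.0 circ 616 -273 26 rect [ 616.  -273.6] [51. 51.] 55
top brass [301. 143.] 324.0 circ 622 -100 25 rect [622.3 -99.5] [47. 48.] 0
top brass [235.  77.] 62.5 circ 784 54 34 rect [783.9  54. ] [ 8. 67.] 87
scene blue [235. 268.] 215.0 circ 625 -102 37 rect [ 632.4 -103.7] [72. 58.] 76
scene blue [90.  3.] 222.0 circ -524 -164 81 rect [-497.3 -177.2] [161.  60.] 63
scene green [350. 162.] 2603.5 circ 498 291 108 rect [497.4 290.8] [180. 129.] 86
scene brass [156. 289.] 458.0 circ 620 -275 27 rect [ 618.5 -276.9] [50. 52.] 71
scene brass [233. 258.] 369.0 circ 626 -103 26 rect [ 626.6 -103.6] [48. 50.] 64
scene brass [304. 218.] 726.5 circ 608 85 41 rect [608.6  82.3] [75. 74.] 2
```

View pics/crops.png

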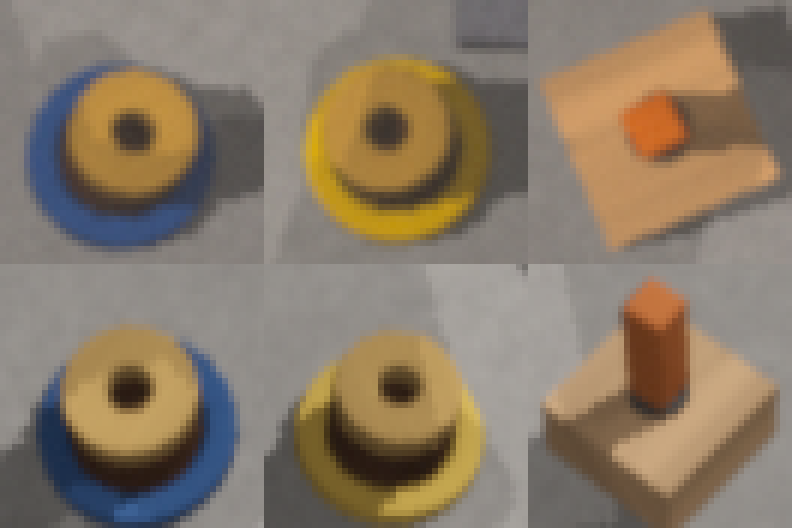

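The crops show the bores, the gauge top and the stand corners clearly. Top view: blue bore (300.7,142.3), yellow bore (214.8,154.7), gauge top (249.8,220.3). Scene view: (233.2,256.2), (306.2,209.5), (245.7,161).

```bash
python3 - <<'E'
from h import *
for k,t,s,z in [("blue",(300.67,142.33),(233.17,256.17),51),("yel",(214.83,154.67),(306.17,209.5),51),("gauge",(249.83,220.33),(245.67,161),101)]:
    print(k,ray("top",t,z).round(1),ray("scene",s,z).round(1))
f=lambda s,c,o:np.array(s)-22+(np.array(c)-o)/6-.5
T=[f((251,222),c,(528,0)) for c in [(711,10),(542,82),(613,250),(780,182)]]
S=[f((247,178),c,(528,264)) for c in [(655,290),(543,410),(670,500),(778,390)]]
for n,Q in(("top",T),("scene",S)):
    w=ray(n,Q,36);print(n,w.round(1).tolist(),w.mean(0).round(1)); e=np.diff(w,axis=0);print(np.hypot(*e.T).round(1),np.degrees(np.arctan2(e[:,1],e[:,0])).round(1))
for n in("top","scene"):
  im=cv2.imread(f"pics/{n}0.png")
  for c in blobs(im,(0,150,60),(4,255,255),800)+blobs(im,(176,150,60),(180,255,255),800):
    R=cv2.minAreaRect(ray(n,c.reshape(-1,2),7).astype(np.float32));print(n,"red",R)
E
```

```text
blue [[623.8 -99.9]] [[ 623.3 -101.9]]
yel [[594.2  98.3]] [[592.5  96.9]]
gauge [[442.5  15.1]] [[438.9  15.4]]
top [[488.2, -4.4], [460.1, 60.4], [396.7, 32.4], [422.8, -30.9]] [442.   14.4]
[70.6 69.3 68.5] [ 113.5 -156.2  -67.6]
scene [[391.7, 34.6], [426.8, -32.8], [489.2, -3.9], [460.7, 59.0]] [442.1  14.2]
[76.  68.8 69. ] [-62.5  24.9 114.4]
top red ((451.84332275390625, -299.0282897949219), (128.53927612304688, 180.82534790039062), 5.644782066345215)
scene red ((451.5896911621094, -300.9513854980469), (130.8717803955078, 179.51040649414062), 5.754935264587402)
```

Emit:
move_arm:
  commands:
    - [[1.05,3.6,0],[0,0,0],1]
    - [[1.05,3.6,0],[0,0,0],1]
    - [[1.05,3.6,0],[0,0,0],1]
    - [[1.05,3.6,0],[0,0,0],1]
    - [[1.05,3.6,0],[0,0,0],1]
    - [[1.05,3.6,0],[0,0,0],1]
    - [[1.05,3.6,0],[0,0,0],1]
    - [[1.05,3.6,0],[0,0,0],1]

```text
t: 0.9
eef_pos: [357.0, -272.8, 214.5]
tcp_rot: [-3.141, 0.0, 0.452]
ft_force: [0.2, -0.7, 0.2]
opening: 1.003
grip_force: 0.0
```

Emit:
move_arm:
  commands:
    - [[1.05,3.6,0],[0,0,0],1]
    - [[1.05,3.6,0],[0,0,0],1]
    - [[1.05,3.6,0],[0,0,0],1]
    - [[1.05,3.6,0],[0,0,0],1]
    - [[1.05,3.6,0],[0,0,0],1]
    - [[1.05,3.6,0],[0,0,0],1]
    - [[1.05,3.6,0],[0,0,0],1]
    - [[1.05,3.6,0],[0,0,-2],1]
    - [[0,0,0],[0,0,0],1]
    - [[0,0,0],[0,0,0],1]

```text
t: 1.9
eef_pos: [440.7, 14.2, 214.4]
tcp_rot: [-3.141, 0.001, 0.419]
ft_force: [0.6, -0.4, 0.5]
opening: 0.997
grip_force: 0.0
```

Emit:
move_arm:
  commands:
    - [[0.1,0.05,-3],[0,0,0],1]
    - [[0,0,-3.5],[0,0,0],0.8]
    - [[0,0,-3.5],[0,0,0],0.6]
    - [[0,0,-3],[0,0,0],0.5]
    - [[0,0,-1.8],[0,0,0],0.5]
    - [[0,0,-1],[0,0,0],0.5]
    - [[0,0,0],[0,0,0],0.4]
    - [[0,0,0],[0,0,0],0.3]

```text
t: 2.7
eef_pos: [442.1, 13.7, 57.2]
tcp_rot: [3.141, -0.0, 0.416]
ft_force: [1.2, 0.4, 0.3]
opening: 0.467
grip_force: 0.0
```

Emit:
move_arm:
  commands:
    - [[0,0,0],[0,0,0],0.25]
    - [[0,0,0],[0,0,0],0.2]
    - [[0,0,0],[0,0,0],0.15]
    - [[0,0,0],[0,0,0],0.1]
    - [[0,0,0],[0,0,0],0]
    - [[0,0,0],[0,0,0],0]
    - [[0,0,0],[0,0,0],0]
    - [[0,0,0],[0,0,0],0]

```text
t: 3.5
eef_pos: [442.1, 14.2, 57.2]
tcp_rot: [3.141, -0.001, 0.417]
ft_force: [-1.4, 0.2, 7.3]
opening: 0.215
grip_force: 30.0
```

Emit:
move_arm:
  commands:
    - [[0,0,1],[0,0,0],0]
    - [[0,0,2],[0,0,0],0]
    - [[0,0,2.5],[0,0,0],0]
    - [[0,0,2.5],[0,0,0],0]
    - [[3,-1.9,0],[0,0,0],0]
    - [[3,-1.9,0],[0,0,0],0]
    - [[3,-1.9,0],[0,0,0],0]
    - [[3,-1.9,0],[0,0,0],0]
    - [[3,-1.9,0],[0,0,0],0]
    - [[3.1,-2,0],[0,0,0],0]

```text
t: 4.5
eef_pos: [623.6, -101.4, 137.2]
tcp_rot: [-3.141, 0.0, 0.417]
ft_force: [-0.1, -0.2, -2.4]
opening: 0.211
grip_force: 30.0
```

Emit:
move_arm:
  commands:
    - [[0,0,0],[0,0,0],0]
    - [[0,0,-1],[0,0,0],0]
    - [[0,0,-1],[0,0,0],0]
    - [[0,0,0],[0,0,0],0]
    - [[0,0,0],[0,0,0],0]

```text
t: 5.0
eef_pos: [622.3, -100.3, 116.4]
tcp_rot: [-3.141, 0.001, 0.417]
ft_force: [0.5, 0.3, -1.9]
opening: 0.212
grip_force: 30.0
```

```bash
python3 - <<'E'
from h import *
g=[]
for n in("top","scene"):
    im=read_camera(n); cv2.imwrite(f"pics/{n}1.png",im)
    p=state()["eef_pos"]; c=pix(n,[623.5,-101,70]).astype(int); print(n,c,p.round(1), pix(n,p).round(1))
    g.append(cv2.resize(im[c[1]-32:c[1]+32,c[0]-32:c[0]+32],None,fx=6,fy=6,interpolation=cv2.INTER_NEAREST))
cv2.imwrite("pics/c1.png",np.hstack(g))
E
```

```text
top [302 140] [ 622.6 -100.4  116.8] [304.7 135.4]
scene [232 252] [ 622.8 -100.5  117. ] [231.5 243.7]
```

View pics/c1.png

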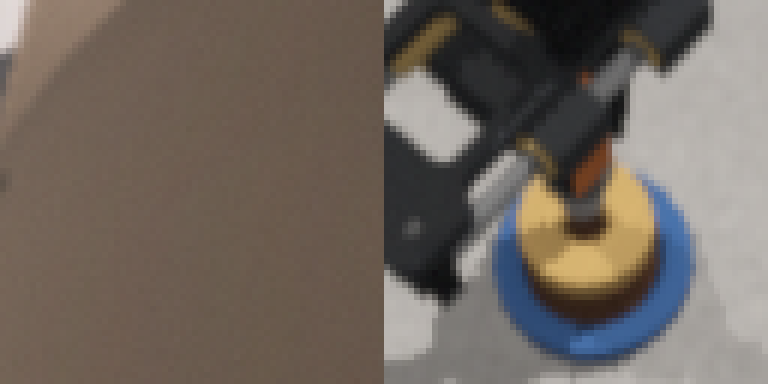

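Scene view: the pin at crop x≈586 is in line with the bore, and the arm hides the top view. I'll go down gently and watch the force.

Emit:
move_arm:
  commands:
    - [[0.05,-0.05,-0.4],[0,0,0],0]
    - [[0,0,-0.4],[0,0,0],0]
    - [[0,0,-0.3],[0,0,0],0]
    - [[0,0,-0.15],[0,0,0],0]
    - [[0,0,-0.1],[0,0,0],0]
    - [[0,0,-0.1],[0,0,0],0]
    - [[0,0,-0.1],[0,0,0],0]
    - [[0,0,0],[0,0,0],0]

```text
t: 5.9
eef_pos: [623.4, -101.3, 101.1]
tcp_rot: [3.142, 0.0, 0.417]
ft_force: [-0.7, -0.4, -1.8]
opening: 0.211
grip_force: 30.0
```

Emit:
move_arm:
  commands:
    - [[0,0,-0.1],[0,0,0],0]
    - [[0,0,-0.1],[0,0,0],0]
    - [[0,0,0],[0,0,0],0]

```text
t: 6.2
eef_pos: [623.3, -101.3, 99.0]
tcp_rot: [-3.142, 0.0, 0.417]
ft_force: [-0.3, 0.0, -2.3]
opening: 0.209
grip_force: 30.0
```

Emit:
move_arm:
  commands:
    - [[0,0,-0.1],[0,0,0],0]
    - [[0,0,-0.1],[0,0,0],0]
    - [[0,0,-0.1],[0,0,0],0]
    - [[0,0,0],[0,0,0],0]

```text
t: 6.6
eef_pos: [623.3, -101.3, 96.0]
tcp_rot: [-3.142, 0.0, 0.417]
ft_force: [0.3, 0.4, -2.5]
opening: 0.208
grip_force: 30.0
```

Emit:
move_arm:
  commands:
    - [[0,0,-0.1],[0,0,0],0]
    - [[0,0,-0.1],[0,0,0],0]
    - [[0,0,-0.1],[0,0,0],0]
    - [[0,0,0],[0,0,0],0]

```text
t: 7.0
eef_pos: [623.3, -101.3, 93.0]
tcp_rot: [-3.142, 0.0, 0.417]
ft_force: [-0.2, -0.2, -2.7]
opening: 0.212
grip_force: 30.0
```

Emit:
move_arm:
  commands:
    - [[0,0,-0.1],[0,0,0],0]
    - [[0,0,-0.1],[0,0,0],0]
    - [[0,0,-0.1],[0,0,0],0]
    - [[0,0,-0.05],[0,0,0],0]
    - [[0,0,0],[0,0,0],0]

```text
t: 7.5
eef_pos: [623.4, -101.3, 89.6]
tcp_rot: [3.142, 0.0, 0.417]
ft_force: [0.3, 0.2, -3.2]
opening: 0.209
grip_force: 30.0
```

Emit:
move_arm:
  commands:
    - [[0,0,-0.05],[0,0,0],0]
    - [[0,0,-0.05],[0,0,0],0]
    - [[0,0,0],[0,0,0],0]

```text
t: 7.8
eef_pos: [623.3, -101.3, 88.6]
tcp_rot: [3.142, 0.0, 0.417]
ft_force: [0.2, 0.4, -2.9]
opening: 0.213
grip_force: 30.0
```

Emit:
move_arm:
  commands:
    - [[0,0,-0.05],[0,0,0],0]
    - [[0,0,0],[0,0,0],0]

```text
t: 8.0
eef_pos: [623.4, -101.3, 88.1]
tcp_rot: [3.142, 0.0, 0.417]
ft_force: [0.7, 0.0, -2.9]
opening: 0.207
grip_force: 30.0
```

Emit:
move_arm:
  commands:
    - [[0,0,-0.05],[0,0,0],0]
    - [[0,0,-0.05],[0,0,0],0]
    - [[0,0,0],[0,0,0],0]

```text
t: 8.3
eef_pos: [623.3, -101.3, 87.1]
tcp_rot: [3.142, 0.0, 0.417]
ft_force: [-0.6, 0.6, -2.2]
opening: 0.209
grip_force: 30.0
```

Emit:
move_arm:
  commands:
    - [[0,0,-0.05],[0,0,0],0]
    - [[0,0,-0.05],[0,0,0],0]
    - [[0,0,0],[0,0,0],0]

```text
t: 8.6
eef_pos: [623.3, -101.3, 86.1]
tcp_rot: [3.142, 0.0, 0.417]
ft_force: [-0.0, -0.0, -2.7]
opening: 0.206
grip_force: 30.0
```

Emit:
move_arm:
  commands:
    - [[0,0,-0.1],[0,0,0],0]
    - [[0,0,-0.1],[0,0,0],0]
    - [[0,0,-0.1],[0,0,0],0]
    - [[0,0,0],[0,0,0],0]

```text
t: 9.0
eef_pos: [623.3, -101.3, 83.0]
tcp_rot: [-3.141, 0.0, 0.417]
ft_force: [0.0, -0.1, -3.1]
opening: 0.21
grip_force: 30.0
```

Emit:
move_arm:
  commands:
    - [[0,0,-0.15],[0,0,0],0]
    - [[0,0,-0.15],[0,0,0],0]
    - [[0,0,-0.15],[0,0,0],0]
    - [[0,0,-0.15],[0,0,0],0]
    - [[0,0,-0.1],[0,0,0],0]
    - [[0,0,-0.1],[0,0,0],0]
    - [[0,0,0],[0,0,0],0]

```text
t: 9.7
eef_pos: [623.3, -101.3, 75.0]
tcp_rot: [-3.142, 0.0, 0.417]
ft_force: [0.9, -0.2, -2.6]
opening: 0.208
grip_force: 30.0
```

Emit:
move_arm:
  commands:
    - [[0,0,-0.1],[0,0,0],0]
    - [[0,0,-0.05],[0,0,0],0]
    - [[0,0,0],[0,0,0],0]

```text
t: 10.0
eef_pos: [623.4, -101.3, 73.6]
tcp_rot: [3.142, 0.0, 0.417]
ft_force: [-0.3, -0.4, -2.5]
opening: 0.209
grip_force: 30.0
```

Emit:
move_arm:
  commands:
    - [[0,0,-0.05],[0,0,0],0]
    - [[0,0,-0.05],[0,0,0],0]
    - [[0,0,0],[0,0,0],0]

```text
t: 10.3
eef_pos: [623.4, -101.3, 72.6]
tcp_rot: [3.142, 0.0, 0.417]
ft_force: [-0.1, 0.3, -2.1]
opening: 0.212
grip_force: 30.0
```

Emit:
move_arm:
  commands:
    - [[0,0,-0.03],[0,0,0],0]
    - [[0,0,-0.02],[0,0,0],0]
    - [[0,0,0],[0,0,0],0]

```text
t: 10.6
eef_pos: [623.4, -101.3, 72.1]
tcp_rot: [3.141, 0.0, 0.417]
ft_force: [-0.4, 0.9, -2.2]
opening: 0.21
grip_force: 30.0
```

Emit:
move_arm:
  commands:
    - [[0,0,-0.02],[0,0,0],0]
    - [[0,0,0],[0,0,0],0]

```text
t: 10.8
eef_pos: [623.4, -101.3, 72.1]
tcp_rot: [3.141, -0.0, 0.417]
ft_force: [0.5, 0.2, -1.1]
opening: 0.211
grip_force: 30.0
```

Emit:
move_arm:
  commands:
    - [[0,0,-0.02],[0,0,0],0]
    - [[0,0,0],[0,0,0],0]

```text
t: 11.0
eef_pos: [623.5, -101.3, 72.0]
tcp_rot: [3.141, -0.0, 0.417]
ft_force: [-0.4, 1.1, 0.9]
opening: 0.208
grip_force: 30.0
```

Emit:
move_arm:
  commands:
    - [[0,0,-0.02],[0,0,0],0]
    - [[0,0,0],[0,0,0],0]

```text
t: 11.2
eef_pos: [623.5, -101.3, 71.9]
tcp_rot: [3.141, -0.0, 0.417]
ft_force: [-0.6, 0.9, 4.2]
opening: 0.213
grip_force: 30.0
```

Emit:
move_arm:
  commands:
    - [[0,0,-0.01],[0,0,0],0]
    - [[0,0,0],[0,0,0],0]

```text
t: 11.4
eef_pos: [623.5, -101.3, 71.9]
tcp_rot: [3.141, -0.0, 0.417]
ft_force: [-1.9, -0.3, 5.8]
opening: 0.212
grip_force: 30.0
```

The gauge went in to its shoulder, with a push of about 8 N, so the blue foot is good. I'll lift out and go to yellow.

Emit:
move_arm:
  commands:
    - [[0,0,0.3],[0,0,0],0]
    - [[0,0,0.5],[0,0,0],0]
    - [[0,0,0.7],[0,0,0],0]
    - [[0,0,1],[0,0,0],0]
    - [[0,0,1],[0,0,0],0]
    - [[0,0,1],[0,0,0],0]
    - [[0,0,1],[0,0,0],0]
    - [[0,0,1.1],[0,0,0],0]
    - [[0,0,0],[0,0,0],0]

```text
t: 12.3
eef_pos: [624.1, -101.5, 139.4]
tcp_rot: [3.14, -0.002, 0.417]
ft_force: [-0.5, -0.2, -2.2]
opening: 0.208
grip_force: 30.0
```

Emit:
move_arm:
  commands:
    - [[-0.5,3.3,0],[0,0,0],0]
    - [[-0.5,3.3,0],[0,0,0],0]
    - [[-0.5,3.3,0],[0,0,0],0]
    - [[-0.5,3.3,0],[0,0,0],0]
    - [[-0.5,3.3,0],[0,0,0],0]
    - [[-0.5,3.35,0],[0,0,0],0]
    - [[0,0,-1],[0,0,0],0]
    - [[0,0,-1],[0,0,0],0]
    - [[0,0,0],[0,0,0],0]
    - [[0,0,0],[0,0,0],0]

```text
t: 13.3
eef_pos: [593.5, 96.2, 117.0]
tcp_rot: [-3.141, 0.001, 0.416]
ft_force: [1.0, 0.6, -1.7]
opening: 0.207
grip_force: 30.0
```

```bash
python3 - <<'E'
from h import *
im=read_camera("scene"); cv2.imwrite("pics/scene2.png",im); p=state()["eef_pos"];print(p)
g=[]
for c in [(306,205),(233,252)]:
    g.append(cv2.resize(im[c[1]-32:c[1]+32,c[0]-32:c[0]+32],None,fx=6,fy=6,interpolation=cv2.INTER_NEAREST))
cv2.imwrite("pics/c2.png",np.hstack(g))
for z in(p[2]-51.2,51): print(pix("scene",[p[0],p[1],z]))
E
```

```text
[593.64387141  96.16524003 117.36096458]
[306.84545672 206.87544988]
[306.14386939 210.03025953]
```

View pics/c2.png

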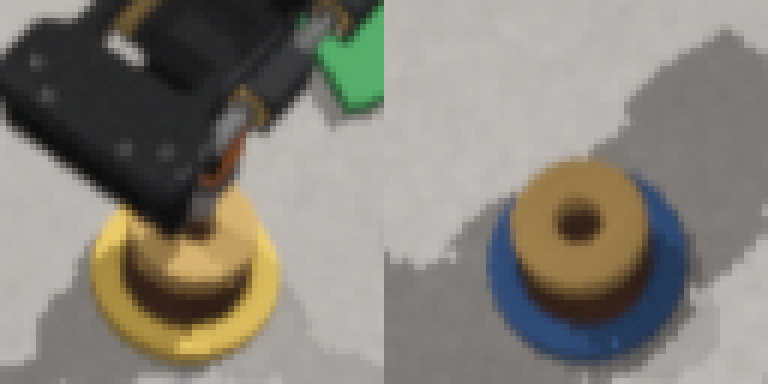

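Scene view: the pin is at about (200,220) in the crop, over the yellow bore. The blue foot is undisturbed. I'll go down.

Emit:
move_arm:
  commands:
    - [[0,0.05,-0.4],[0,0,0],0]
    - [[0,0,-0.4],[0,0,0],0]
    - [[0,0,-0.3],[0,0,0],0]
    - [[0,0,-0.15],[0,0,0],0]
    - [[0,0,-0.1],[0,0,0],0]
    - [[0,0,-0.1],[0,0,0],0]
    - [[0,0,-0.1],[0,0,0],0]
    - [[0,0,0],[0,0,0],0]

```text
t: 14.15
eef_pos: [593.4, 97.7, 101.9]
tcp_rot: [3.142, 0.0, 0.417]
ft_force: [0.0, 0.6, -1.9]
opening: 0.21
grip_force: 30.0
```

Emit:
move_arm:
  commands:
    - [[0,0,-0.1],[0,0,0],0]
    - [[0,0,-0.1],[0,0,0],0]
    - [[0,0,0],[0,0,0],0]

```text
t: 14.45
eef_pos: [593.3, 97.7, 99.8]
tcp_rot: [-3.142, 0.0, 0.417]
ft_force: [-0.0, -0.1, -2.0]
opening: 0.207
grip_force: 30.0
```

Emit:
move_arm:
  commands:
    - [[0,0,-0.1],[0,0,0],0]
    - [[0,0,-0.1],[0,0,0],0]
    - [[0,0,0],[0,0,0],0]

```text
t: 14.75
eef_pos: [593.3, 97.7, 97.8]
tcp_rot: [-3.142, 0.0, 0.417]
ft_force: [0.3, -0.2, -2.6]
opening: 0.208
grip_force: 30.0
```

Emit:
move_arm:
  commands:
    - [[0,0,-0.1],[0,0,0],0]
    - [[0,0,-0.1],[0,0,0],0]
    - [[0,0,-0.1],[0,0,0],0]
    - [[0,0,0],[0,0,0],0]

```text
t: 15.15
eef_pos: [593.3, 97.7, 94.8]
tcp_rot: [-3.142, 0.0, 0.417]
ft_force: [0.1, -0.4, -2.7]
opening: 0.211
grip_force: 30.0
```

Emit:
move_arm:
  commands:
    - [[0,0,-0.1],[0,0,0],0]
    - [[0,0,-0.1],[0,0,0],0]
    - [[0,0,-0.1],[0,0,0],0]
    - [[0,0,-0.1],[0,0,0],0]
    - [[0,0,-0.05],[0,0,0],0]
    - [[0,0,0],[0,0,0],0]

```text
t: 15.75
eef_pos: [593.3, 97.7, 90.4]
tcp_rot: [3.142, 0.0, 0.417]
ft_force: [-0.2, -0.1, -2.5]
opening: 0.211
grip_force: 30.0
```

Emit:
move_arm:
  commands:
    - [[0,0,-0.05],[0,0,0],0]
    - [[0,0,-0.05],[0,0,0],0]
    - [[0,0,-0.05],[0,0,0],0]
    - [[0,0,0],[0,0,0],0]

```text
t: 16.15
eef_pos: [593.4, 97.7, 88.9]
tcp_rot: [3.142, 0.0, 0.417]
ft_force: [-0.6, -0.3, -1.2]
opening: 0.206
grip_force: 30.0
```

Emit:
move_arm:
  commands:
    - [[0,0,-0.04],[0,0,0],0]
    - [[0,0,0],[0,0,0],0]

```text
t: 16.35
eef_pos: [593.4, 97.7, 88.5]
tcp_rot: [3.142, 0.0, 0.417]
ft_force: [0.1, -0.7, -2.8]
opening: 0.211
grip_force: 30.0
```

Emit:
move_arm:
  commands:
    - [[0,0,-0.03],[0,0,0],0]
    - [[0,0,0],[0,0,0],0]

```text
t: 16.55
eef_pos: [593.4, 97.7, 88.2]
tcp_rot: [3.142, 0.0, 0.417]
ft_force: [0.0, -0.5, -2.6]
opening: 0.207
grip_force: 30.0
```

Emit:
move_arm:
  commands:
    - [[0,0,-0.03],[0,0,0],0]
    - [[0,0,0],[0,0,0],0]

```text
t: 16.75
eef_pos: [593.5, 97.7, 88.1]
tcp_rot: [3.141, -0.0, 0.417]
ft_force: [0.1, 0.5, -0.9]
opening: 0.211
grip_force: 30.0
```

Emit:
move_arm:
  commands:
    - [[0,0,-0.03],[0,0,0],0]
    - [[0,0,0],[0,0,0],0]

```text
t: 16.95
eef_pos: [593.5, 97.7, 87.9]
tcp_rot: [3.141, -0.0, 0.417]
ft_force: [-0.6, -0.8, 0.6]
opening: 0.208
grip_force: 30.0
```

Emit:
move_arm:
  commands:
    - [[0,0,-0.03],[0,0,0],0]
    - [[0,0,0],[0,0,0],0]

```text
t: 17.15
eef_pos: [593.6, 97.7, 87.7]
tcp_rot: [3.141, -0.001, 0.417]
ft_force: [-0.5, 0.0, 4.7]
opening: 0.215
grip_force: 30.0
```

The gauge stopped at 14 mm with a push of about 7 N, so the yellow foot is bad. It goes to the red tray, and the gauge goes back to its stand.

Emit:
move_arm:
  commands:
    - [[0,0,0.3],[0,0,0],0]
    - [[0,0,0.7],[0,0,0],0]
    - [[0,0,1],[0,0,0],0]
    - [[0,0,1],[0,0,0],0]
    - [[0,0,1.5],[0,0,0],0]
    - [[-3,-1.65,0],[0,0,0],0]
    - [[-3,-1.65,0],[0,0,0],0]
    - [[-3,-1.65,0],[0,0,0],0]
    - [[-3,-1.65,0],[0,0,0],0]
    - [[-3.1,-1.75,0],[0,0,0],0]

```text
t: 18.15
eef_pos: [441.5, 13.7, 133.1]
tcp_rot: [3.141, -0.001, 0.417]
ft_force: [0.4, -0.5, -2.6]
opening: 0.212
grip_force: 30.0
```

Emit:
move_arm:
  commands:
    - [[0,0,-1],[0,0,0],0]
    - [[0,0,-1],[0,0,0],0]
    - [[0,0,-1],[0,0,0],0]
    - [[0,0,0],[0,0,0],0]
    - [[0,0,0],[0,0,0],0]

```text
t: 18.65
eef_pos: [442.7, 14.5, 101.9]
tcp_rot: [-3.141, 0.001, 0.417]
ft_force: [-0.1, -0.8, -2.5]
opening: 0.21
grip_force: 30.0
```

Emit:
move_arm:
  commands:
    - [[0,0,-0.5],[0,0,0],0]
    - [[0,0,-0.5],[0,0,0],0]
    - [[0,0,-0.3],[0,0,0],0]
    - [[0,0,-0.2],[0,0,0],0]
    - [[0,0,-0.2],[0,0,0],0]
    - [[0,0,0],[0,0,0],0]

```text
t: 19.25
eef_pos: [442.3, 14.2, 85.2]
tcp_rot: [-3.142, 0.0, 0.417]
ft_force: [-0.3, 0.2, -1.6]
opening: 0.206
grip_force: 30.0
```

Emit:
move_arm:
  commands:
    - [[0,0,-0.15],[0,0,0],0]
    - [[0,0,-0.15],[0,0,0],0]
    - [[0,0,-0.15],[0,0,0],0]
    - [[0,0,0],[0,0,0],0]

```text
t: 19.65
eef_pos: [442.3, 14.2, 80.7]
tcp_rot: [3.142, 0.0, 0.417]
ft_force: [0.8, 0.3, -2.3]
opening: 0.208
grip_force: 30.0
```

Emit:
move_arm:
  commands:
    - [[0,0,-0.3],[0,0,0],0]
    - [[0,0,-0.3],[0,0,0],0]
    - [[0,0,-0.3],[0,0,0],0]
    - [[0,0,-0.3],[0,0,0],0]
    - [[0,0,-0.3],[0,0,0],0]
    - [[0,0,-0.3],[0,0,0],0]
    - [[0,0,0],[0,0,0],0]

```text
t: 20.35
eef_pos: [442.2, 14.2, 62.5]
tcp_rot: [-3.141, 0.001, 0.417]
ft_force: [0.8, 1.3, -1.8]
opening: 0.209
grip_force: 30.0
```

Emit:
move_arm:
  commands:
    - [[0,0,-0.2],[0,0,0],0]
    - [[0,0,-0.15],[0,0,0],0]
    - [[0,0,-0.1],[0,0,0],0]
    - [[0,0,-0.05],[0,0,0],0]
    - [[0,0,0],[0,0,0],0]

```text
t: 20.85
eef_pos: [442.4, 14.2, 57.8]
tcp_rot: [3.142, 0.0, 0.417]
ft_force: [0.0, -0.0, -2.8]
opening: 0.208
grip_force: 30.0
```

Emit:
move_arm:
  commands:
    - [[0,0,-0.05],[0,0,0],0]
    - [[0,0,0],[0,0,0],0]

```text
t: 21.05
eef_pos: [442.4, 14.2, 57.4]
tcp_rot: [3.141, -0.0, 0.417]
ft_force: [0.0, -0.5, -2.0]
opening: 0.211
grip_force: 30.0
```

Emit:
move_arm:
  commands:
    - [[0,0,-0.04],[0,0,0],0]
    - [[0,0,0],[0,0,0],0]

```text
t: 21.25
eef_pos: [442.4, 14.2, 57.2]
tcp_rot: [3.141, -0.0, 0.417]
ft_force: [-0.0, -1.0, 3.5]
opening: 0.209
grip_force: 30.0
```

Emit:
move_arm:
  commands:
    - [[0,0,-0.02],[0,0,0],0]
    - [[0,0,0],[0,0,0],0]

```text
t: 21.45
eef_pos: [442.4, 14.2, 57.2]
tcp_rot: [3.141, -0.0, 0.417]
ft_force: [-1.9, 1.1, 8.2]
opening: 0.211
grip_force: 30.0
```

Emit:
move_arm:
  commands:
    - [[0,0,0],[0,0,0],0.25]
    - [[0,0,0],[0,0,0],0.3]
    - [[0,0,0],[0,0,0],0.4]
    - [[0,0,0],[0,0,0],0.5]
    - [[0,0,0],[0,0,0],0.5]
    - [[0,0,0],[0,0,0],0.5]
    - [[0,0,1],[0,0,0],0.5]
    - [[0,0,2],[0,0,0],0.5]
    - [[0,0,3],[0,0,0],0.6]
    - [[0,0,3],[0,0,0],0.75]

```text
t: 22.45
eef_pos: [442.1, 14.2, 148.3]
tcp_rot: [-3.141, 0.0, 0.417]
ft_force: [0.6, -0.0, -0.2]
opening: 0.618
grip_force: 0.0
```

Emit:
move_arm:
  commands:
    - [[3,-1.9,0],[0,0,0],0.75]
    - [[3,-1.9,0],[0,0,0],0.75]
    - [[3,-1.9,0],[0,0,0],0.75]
    - [[3,-1.9,0],[0,0,0],0.75]
    - [[3,-1.95,0],[0,0,0],0.75]
    - [[3.1,-2,0],[0,0,0],0.75]
    - [[0,0,-2],[0,0,0],0.75]
    - [[0,0,-2],[0,0,0],0.75]
    - [[0,0,-2],[0,0,0],0.75]
    - [[0,0,0],[0,0,0],0.75]

```text
t: 23.45
eef_pos: [622.2, -101.1, 85.1]
tcp_rot: [-3.139, 0.003, 0.417]
ft_force: [-0.4, -0.1, -0.5]
opening: 0.751
grip_force: 0.0
```

Emit:
move_arm:
  commands:
    - [[0,0,-2],[0,0,0],0.75]
    - [[0,0,-2],[0,0,0],0.75]
    - [[0,0,-1.5],[0,0,0],0.75]
    - [[0,0,-1],[0,0,0],0.75]
    - [[0,0,-0.4],[0,0,0],0.75]
    - [[0,0,0],[0,0,0],0.65]
    - [[0,0,0],[0,0,0],0.55]
    - [[0,0,0],[0,0,0],0.45]

```text
t: 24.25
eef_pos: [623.7, -101.4, 18.5]
tcp_rot: [3.141, -0.001, 0.417]
ft_force: [-0.0, -0.2, 0.7]
opening: 0.551
grip_force: 0.0
```

Emit:
move_arm:
  commands:
    - [[0,0,0],[0,0,0],0.3]
    - [[0,0,0],[0,0,0],0.2]
    - [[0,0,0],[0,0,0],0]
    - [[0,0,0],[0,0,0],0]

```text
t: 24.65
eef_pos: [623.7, -101.3, 18.3]
tcp_rot: [3.141, -0.001, 0.417]
ft_force: [-1.3, 1.6, 5.8]
opening: 0.517
grip_force: 30.0
```

Emit:
move_arm:
  commands:
    - [[0,0,0.5],[0,0,0],0]
    - [[0,0,1],[0,0,0],0]
    - [[0,0,2],[0,0,0],0]
    - [[0,0,3],[0,0,0],0]
    - [[0,0,3],[0,0,0],0]
    - [[0,0,3],[0,0,0],0]
    - [[0,0,0],[0,0,0],0]

```text
t: 25.35
eef_pos: [624.9, -101.7, 147.4]
tcp_rot: [3.137, -0.005, 0.417]
ft_force: [0.2, -1.0, -1.6]
opening: 0.518
grip_force: 30.0
```

Emit:
move_arm:
  commands:
    - [[-1.25,3.93,0],[0,0,0],0]
    - [[-1.25,3.93,0],[0,0,0],0]
    - [[-1.25,3.93,0],[0,0,0],0]
    - [[-1.25,3.93,0],[0,0,0],0]
    - [[-1.25,3.93,0],[0,0,0],0]
    - [[-1.25,3.93,0],[0,0,0],0]
    - [[-1.25,3.93,0],[0,0,0],0]
    - [[-1.25,3.93,0],[0,0,0],0]
    - [[-1.25,3.93,0],[0,0,0],0]
    - [[-1.25,3.93,0],[0,0,0],0]

```text
t: 26.35
eef_pos: [497.3, 293.0, 142.3]
tcp_rot: [3.141, 0.001, 0.417]
ft_force: [0.7, -0.5, -1.4]
opening: 0.519
grip_force: 30.0
```

Emit:
move_arm:
  commands:
    - [[0,0,0],[0,0,0],0]
    - [[0,0,-3],[0,0,0],0]
    - [[0,0,-3],[0,0,0],0]
    - [[0,0,-3],[0,0,0],0]
    - [[0,0,-1],[0,0,0],0]
    - [[0,0,-1],[0,0,0],0]
    - [[0,0,0],[0,0,0],0]
    - [[0,0,0],[0,0,0],0]

```text
t: 27.15
eef_pos: [498.8, 291.8, 33.6]
tcp_rot: [3.141, -0.001, 0.417]
ft_force: [0.4, 0.5, -0.8]
opening: 0.522
grip_force: 30.0
```

Emit:
move_arm:
  commands:
    - [[0,0,-0.5],[0,0,0],0]
    - [[0,0,-0.5],[0,0,0],0]
    - [[0,0,-0.3],[0,0,0],0]
    - [[0,0,-0.15],[0,0,0],0]
    - [[0,0,-0.1],[0,0,0],0]
    - [[0,0,0],[0,0,0],0]
    - [[0,0,0],[0,0,0],0]

```text
t: 27.85
eef_pos: [498.4, 291.7, 17.3]
tcp_rot: [3.141, -0.0, 0.417]
ft_force: [-0.5, -0.2, -1.4]
opening: 0.522
grip_force: 30.0
```

Emit:
move_arm:
  commands:
    - [[0,0,-0.05],[0,0,0],0]
    - [[0,0,-0.03],[0,0,0],0]
    - [[0,0,0],[0,0,0],0]

```text
t: 28.15
eef_pos: [498.4, 291.8, 16.5]
tcp_rot: [3.142, -0.0, 0.417]
ft_force: [-0.0, 0.8, -0.7]
opening: 0.518
grip_force: 30.0
```

Emit:
move_arm:
  commands:
    - [[0,0,-0.03],[0,0,0],0]
    - [[0,0,0],[0,0,0],0]

```text
t: 28.35
eef_pos: [498.5, 291.7, 16.4]
tcp_rot: [3.142, -0.0, 0.417]
ft_force: [-0.9, -0.3, 2.1]
opening: 0.516
grip_force: 30.0
```

Emit:
move_arm:
  commands:
    - [[0,0,-0.02],[0,0,0],0]
    - [[0,0,0],[0,0,0],0]

```text
t: 28.55
eef_pos: [498.5, 291.8, 16.3]
tcp_rot: [3.141, -0.0, 0.417]
ft_force: [-1.2, -0.2, 6.0]
opening: 0.519
grip_force: 30.0
```

Emit:
move_arm:
  commands:
    - [[0,0,0],[0,0,0],0.55]
    - [[0,0,0],[0,0,0],0.6]
    - [[0,0,0],[0,0,0],0.7]
    - [[0,0,0],[0,0,0],0.75]
    - [[0,0,0],[0,0,0],0.75]
    - [[0,0,1],[0,0,0],0.75]
    - [[0,0,3],[0,0,0],0.75]
    - [[0,0,3],[0,0,0],0.75]
    - [[0,0,3],[0,0,0],0.75]
    - [[0,0,3],[0,0,0],0.75]

```text
t: 29.55
eef_pos: [498.2, 291.6, 148.0]
tcp_rot: [3.141, -0.0, 0.417]
ft_force: [-0.2, 0.3, -0.0]
opening: 0.749
grip_force: 0.0
```

Emit:
move_arm:
  commands:
    - [[1.35,-2.75,0],[0,0,-7.5],0.75]
    - [[1.35,-2.75,0],[0,0,-7.5],0.75]
    - [[1.35,-2.75,0],[0,0,-7.5],0.75]
    - [[1.35,-2.75,0],[0,0,-7.5],0.75]
    - [[1.35,-2.75,0],[0,0,-7.5],0.75]
    - [[1.35,-2.75,0],[0,0,-7.5],0.75]
    - [[1.4,-2.9,0],[0,0,-7],0.75]
    - [[0,0,-2],[0,0,0],0.75]
    - [[0,0,-2],[0,0,0],0.75]
    - [[0,0,0],[0,0,0],0.75]

```text
t: 30.55
eef_pos: [592.3, 97.3, 104.5]
tcp_rot: [3.14, 0.003, -0.491]
ft_force: [-0.6, 0.4, 0.0]
opening: 0.754
grip_force: 0.0
```

```bash
python3 - <<'E'
from h import *
im=read_camera("scene"); cv2.imwrite("pics/scene3.png",im); s=state();print(s["eef_pos"],s["tcp_rot"])
E
```

```text
[592.96629427  97.58214006 105.8473388 ] [ 3.14061663e+00  1.42753121e-03 -4.90775282e-01]
```

View pics/scene3.png

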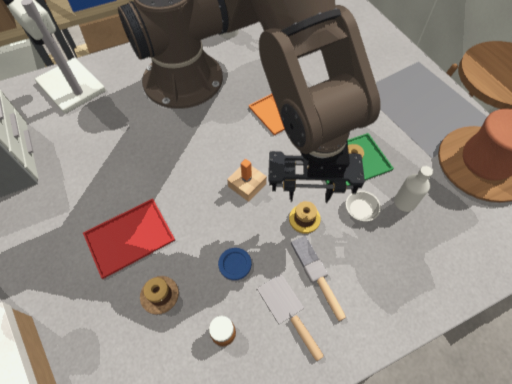

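The scene view shows the gauge seated in its stand at (247,172). The gripper is over the yellow foot at (305,212), with the fingers clear of the brush and the dish. I'll go down and grasp.

Emit:
move_arm:
  commands:
    - [[0,0,-2],[0,0,0],0.75]
    - [[0,0,-2],[0,0,0],0.75]
    - [[0,0,-2],[0,0,0],0.75]
    - [[0,0,-1.5],[0,0,0],0.75]
    - [[0,0,-0.9],[0,0,0],0.75]
    - [[0,0,-0.3],[0,0,0],0.75]
    - [[0,0,0],[0,0,0],0.65]
    - [[0,0,0],[0,0,0],0.55]
    - [[0,0,0],[0,0,0],0.45]

```text
t: 31.5
eef_pos: [593.8, 97.7, 19.7]
tcp_rot: [-3.141, -0.001, -0.491]
ft_force: [0.3, -0.5, -0.2]
opening: 0.552
grip_force: 0.0
```

Emit:
move_arm:
  commands:
    - [[0,0,0],[0,0,0],0.3]
    - [[0,0,0],[0,0,0],0.2]
    - [[0,0,0],[0,0,0],0]
    - [[0,0,0],[0,0,0],0]

```text
t: 31.9
eef_pos: [593.7, 97.7, 19.5]
tcp_rot: [-3.141, -0.001, -0.491]
ft_force: [-0.5, 0.6, 6.3]
opening: 0.517
grip_force: 29.8
```

Emit:
move_arm:
  commands:
    - [[0,0,0.5],[0,0,0],0]
    - [[0,0,1],[0,0,0],0]
    - [[0,0,2],[0,0,0],0]
    - [[0,0,3],[0,0,0],0]
    - [[0,0,3],[0,0,0],0]
    - [[0,0,3],[0,0,0],0]
    - [[0,0,0],[0,0,0],0]

```text
t: 32.6
eef_pos: [594.8, 97.8, 148.3]
tcp_rot: [-3.138, -0.005, -0.491]
ft_force: [-0.2, 0.4, -1.7]
opening: 0.513
grip_force: 29.8
```

Emit:
move_arm:
  commands:
    - [[-1.41,-3.98,0],[0,0,0],0]
    - [[-1.41,-3.98,0],[0,0,0],0]
    - [[-1.41,-3.98,0],[0,0,0],0]
    - [[-1.41,-3.98,0],[0,0,0],0]
    - [[-1.41,-3.98,0],[0,0,0],0]
    - [[-1.41,-3.98,0],[0,0,0],0]
    - [[-1.41,-3.98,0],[0,0,0],0]
    - [[-1.41,-3.98,0],[0,0,0],0]
    - [[-1.41,-3.98,0],[0,0,0],0]
    - [[-1.41,-3.98,0],[0,0,0],0]

```text
t: 33.6
eef_pos: [451.2, -301.5, 143.4]
tcp_rot: [-3.141, 0.001, -0.491]
ft_force: [0.5, 0.0, -2.3]
opening: 0.511
grip_force: 29.8
```

Emit:
move_arm:
  commands:
    - [[0,0,0],[0,0,0],0]
    - [[0,0,-3],[0,0,0],0]
    - [[0,0,-3],[0,0,0],0]
    - [[0,0,-3],[0,0,0],0]
    - [[0,0,-1],[0,0,0],0]
    - [[0,0,-1],[0,0,0],0]
    - [[0,0,0],[0,0,0],0]
    - [[0,0,0],[0,0,0],0]

```text
t: 34.4
eef_pos: [452.8, -300.4, 34.7]
tcp_rot: [3.141, -0.001, -0.491]
ft_force: [0.4, -0.4, -2.0]
opening: 0.513
grip_force: 29.8
```

Contact is expected at TCP ≈ 17.5.

Emit:
move_arm:
  commands:
    - [[0,0,-0.5],[0,0,0],0]
    - [[0,0,-0.5],[0,0,0],0]
    - [[0,0,-0.3],[0,0,0],0]
    - [[0,0,-0.15],[0,0,0],0]
    - [[0,0,-0.1],[0,0,0],0]
    - [[0,0,0],[0,0,0],0]
    - [[0,0,0],[0,0,0],0]

```text
t: 35.1
eef_pos: [452.4, -300.3, 18.5]
tcp_rot: [3.142, -0.0, -0.491]
ft_force: [-1.1, 0.1, -0.5]
opening: 0.51
grip_force: 29.8
```

Emit:
move_arm:
  commands:
    - [[0,0,-0.05],[0,0,0],0]
    - [[0,0,-0.03],[0,0,0],0]
    - [[0,0,0],[0,0,0],0]

```text
t: 35.4
eef_pos: [452.4, -300.3, 17.7]
tcp_rot: [3.141, -0.0, -0.491]
ft_force: [-0.4, 0.1, -1.2]
opening: 0.513
grip_force: 29.8
```

Emit:
move_arm:
  commands:
    - [[0,0,-0.03],[0,0,0],0]
    - [[0,0,0],[0,0,0],0]

```text
t: 35.6
eef_pos: [452.4, -300.3, 17.5]
tcp_rot: [3.141, -0.0, -0.491]
ft_force: [-0.5, -1.0, 1.9]
opening: 0.515
grip_force: 29.8
```

Touching down. I'll release, rise, clear the view and look.

Emit:
move_arm:
  commands:
    - [[0,0,-0.01],[0,0,0],0]
    - [[0,0,0],[0,0,0],0.55]
    - [[0,0,0],[0,0,0],0.6]
    - [[0,0,0],[0,0,0],0.7]
    - [[0,0,0],[0,0,0],0.75]
    - [[0,0,0],[0,0,0],0.75]
    - [[0,0,1],[0,0,0],0.75]
    - [[0,0,3],[0,0,0],0.75]
    - [[0,0,4],[0,0,0],0.75]
    - [[0,0,4],[0,0,0],0.75]

```text
t: 36.6
eef_pos: [452.1, -300.1, 139.1]
tcp_rot: [-3.142, 0.001, -0.491]
ft_force: [-0.6, -0.4, 0.2]
opening: 0.753
grip_force: 0.0
```

Emit:
move_arm:
  commands:
    - [[0,0,4],[0,0,0],0.75]
    - [[-2,-4,3],[0,0,0],0.75]
    - [[-2,-4,0],[0,0,0],0.75]
    - [[-2,-4,0],[0,0,0],0.75]
    - [[-2,-4,0],[0,0,0],0.75]
    - [[0,0,0],[0,0,0],0.75]
    - [[0,0,0],[0,0,0],0.75]

```text
t: 37.3
eef_pos: [373.1, -457.8, 205.4]
tcp_rot: [-3.141, 0.0, -0.493]
ft_force: [0.2, 0.5, -0.9]
opening: 0.754
grip_force: 0.0
```

```bash
python3 - <<'E'
from h import *
im=read_camera("scene"); cv2.imwrite("pics/scene4.png",im); cv2.imwrite("pics/top4.png",read_camera("top")); s=state();print(s["eef_pos"],s["t"])
E
```

```text
[ 374.06916052 -456.57802916  205.45197209] 37.4
```

View pics/scene4.png

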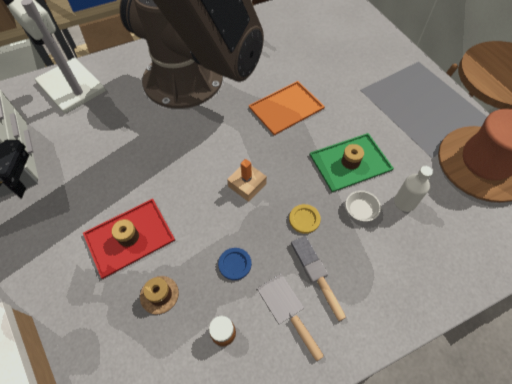

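The blue nest's foot stands upright in the green tray (353,155) and the yellow nest's foot in the red tray (124,232). The gauge is home at (247,172) and everything else is undisturbed.

```bash
python3 -c "
from cell import env
print(env.job_done())"
```

```text
the job is handed in; nothing more can be done
None
```

The job is handed in: the gauge went to its shoulder in the blue-nest foot, now in the green tray, but stopped 14 mm down in the yellow-nest foot, now in the red tray; the gauge is back home in its stand.

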